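# Clear the packers and hold the square in the screen bracket's corner

## Task

Clear the two coloured packers off the bracket's base plate, dropping the blue one into the blue bin and the orange one into the orange bin. Then pick up the try square by its wooden stock, set it upright on the plate and press it into the corner, so that its underside sits flat on the plate and its upright edge is flush against the middle of the post's face, and finish while still gripping it and pressing it against both. Leave the mug, the mouse and the tape measure where they are.

Things in the scene. Friction and masses are not known exactly. Their poses are not given: they have to be found in the camera images.
- bracket: The screen bracket, fixed to the bench: an aluminium base plate 90 mm (x) by 260 mm (y) with its top 12 mm above the bench, carrying a steel-coloured upright post at its +y end. Origin at the centre of the underside; x across the plate, y along it towards the post, z up. It may stand turned by some 17 degrees either way.
- plate: The bracket's base plate, 90 x 260 x 10 mm, rigid. Origin at the centre of its underside (2 mm above the bench), axes as the bracket's. Its top is flat and level, 10 mm above this origin.
- post: The bracket's post, 40 x 40 mm, 140 mm high, rigid and exactly upright. Origin at the centre of its foot, on the plate's top; axes as the bracket's. The face that looks along the plate (to -y) is 20 mm from the origin.
- corner (a point): The inner corner of the bracket: middle of the line where the post's face meets the plate's top. Axes as the bracket's: the plate runs 220 mm from here to -y, the post rises from here along z; x is across.
- square: Try square, about 0.3 kg, standing on the bench on its stock: a brown wooden bar 24 mm thick (x), 160 long (y), 40 high. A steel blade 6 mm thick, 30 wide rises from the stock's top at its +y end to 120 mm above the underside. Origin: centre of the underside; y runs along the stock to the blade's end, z up. Blade edge and stock end are flush, 80 mm from the origin: this edge goes against the post.
- square_grip (a point): Where to grip the square, across its 24 mm stock (fingers closing along x), from above: on the stock's middle plane, 28 mm above the underside, 90 mm from the upright outer edge and 60 mm from the blade's near edge. Axes as the square's.
- square_corner (a point): The square's outer corner: middle of the bottom line of its upright outer edge, 90 mm along +y from and 28 mm below the grip point. It must come to the bracket's inner corner. Axes as the square's.
- blue_packer_center (a point): Centre of the blue plastic packer: a flat block 24 (its x) by 50 (its y) by 14 mm high, 25 g, lying on the bracket's base plate (7 mm above the plate's top). Same size as the orange one. z axis up.
- orange_packer_center (a point): Centre of the orange plastic packer: a flat block 24 (its x) by 50 (its y) by 14 mm high, 25 g, lying on the bracket's base plate (7 mm above the plate's top). Same size as the blue one. z axis up.
- blue_bin: Fixed open-topped blue bin, 100 x 100 mm outside, 45 mm high, walls 4 mm, standing on the bench. Origin at the centre of its underside, z up.
- orange_bin: Fixed open-topped orange bin, 100 x 100 mm outside, 45 mm high, walls 4 mm, standing on the bench. Origin at the centre of its underside, z up.
- mug: Bystander: white mug, 76 mm across, 85 mm high, origin at the underside.
- mouse: Bystander: black computer mouse, 100 x 58 x 32 mm, origin at the underside.
- tape: Bystander: yellow tape measure, 65 x 35 x 60 mm high, origin at the underside.

How it is judged:
On the way:
1. both packers lie let go in the bins of their own colour (x of blue_packer_center in the frame of blue_bin between -0.048 and 0.048 m and y of blue_packer_center in the frame of blue_bin between -0.048 and 0.048 m and z of blue_packer_center in the frame of blue_bin below 0.036 m and contact force between each of blue_packer, orange_packer and the fingers below 0.1 N and x of orange_packer_center in the frame of orange_bin between -0.048 and 0.048 m and y of orange_packer_center in the frame of orange_bin between -0.048 and 0.048 m and z of orange_packer_center in the frame of orange_bin below 0.036 m), for 0.2 s.
At the end, for the whole second after the job is handed in: Each packer at rest, let go, in its own colour's bin; the square gripped (over 5 N) and still in the corner: within 3 mm along and above the plate, 15 mm across it, 0.03 rad of upright, 0.05 rad of the plate's direction, pressing plate and post with over 1.5 N each (all of step 1 and linear speed of each of blue_packer, orange_packer below 0.02 m/s and x of square_corner in the frame of corner between -0.015 and 0.015 m and y of square_corner in the frame of corner between -0.003 and 0.003 m and z of square_corner in the frame of corner between -0.003 and 0.003 m and angle between the z axis of square and the z axis of bracket, either way round below 0.03 rad and angle between the y axis of square and the y axis of bracket, either way round below 0.05 rad and contact force between square and plate above 1.5 N and contact force between square and post above 1.5 N and contact force between square and the fingers above 5 N and linear speed of square below 0.01 m/s); the arm keeps its last pose, push and grip.
It fails at once if the mug is shifted by more than 30 mm (distance of mug from where it was at the start of the episode above 0.03 m).
It fails at once if the computer mouse is shifted by more than 30 mm (distance of mouse from where it was at the start of the episode above 0.03 m).
It fails at once if the tape measure is shifted by more than 30 mm (distance of tape from where it was at the start of the episode above 0.03 m).
It also fails if it takes over 64 s, if anything falls off the work surface, if the arm or the gripper's body presses on something with over 40 N, if the wrist force passes 120 N, or if a joint passes its speed limit or range.

## Robot

A 6-joint arm with a two-finger parallel gripper is mounted at the origin on the work surface. World frame = base frame: x ahead of the robot, y to its left, z up, the work surface at z = 0. Lengths are in m, angles in rad, forces in N, time in s.
With the tool pointing down it reaches from about 0.425 to 0.95 m from the base axis. Payload 3.5 kg.
Tool frame: the origin (TCP) lies midway between the tips of the shut fingers; the grasp point (between the pads) lies ctrl.grasp_offset behind it (ctrl.grasp_offset is the distance from the TCP to the grasp point, in m); x points along the fingers, y is the direction in which the jaws open and shut, and the axes are right-handed (so a half turn about x gives the same grasp; the last joint's range is limited). The gripper opens to 85 mm and grips with 20 to 120 N. Pads are 22 mm wide; open, the fingers measure 114 mm over their backs; the gripper's body (76 mm by 85 mm) begins 54 mm behind the grasp point. The pads swing forward as they close: fully open they stand 13 mm farther back than shut.
Start: joints at [1.06, 0.286, 1.577, -0, 1.279, -0.15], TCP at [0.238, 0.632, 0.231] pointing down, gripper open.
Joint ranges: [-2.77, 2.77], [-0.9, 2.22], [0.21, 2.48], [-1.53, 4.67], [0.24, 2.81], [-2.84, 2.84]. Speed limits (rad/s): [2.79, 2.79, 3.14, 3.14, 3.14, 3.14].

## Interface

Orientations are given as a unit quaternion [x, y, z, w].
In Python, from plant import readout, read_camera, sign_off, ctrl gives the robot as it stands.
- The arm moves only by the tool drive_tool, never from a script. Its argument "steps" is a list of rows, each a list of 5 numbers: the shift along the tool's x, y, z in cm, then the turn about the tool's x in degrees, then the opening, from 0 (shut) to 1 (fully open). A call has 1 to 10 rows; each row shifts and turns the commanded pose from where the row before left it, along the tool's axes as they then stand; what a row does not reach is not made up. A row lasts 1/10 s, in which the tool goes at most 50 mm and 8.59 degrees, less where a joint would pass 70% of its speed; a pose out of reach is approached as far as the arm can. A call is refused whole if a number of a shift passes 5 or a number of a turn 8.59, either way. A call with a gripper value outside its range is refused whole. The fingers move at their own pace and stop on an object; "force" is the grip in N (left out, the last holds). Time passes only in rows, so rows that do not move let the fingers close. It gives the time, the measured TCP pose, the force and the opening at its end, in the units of the state.
- readout.get_state(): the state, without advancing time (a new reading comes with each control period).
- read_camera(name): name is "scene" or "top" or "wrist"; returns a dict with "frame" (400x640x3 uint8, red, green, blue), "vertical_fov" (degrees; the focal length in pixels is half the picture's height over the tangent of half this angle, whatever the lens; pixels are square), "cx", "cy" (the principal point, pixels), "eye" and "orientation" of the camera in the world. Camera axes: x right, y up, looking along -z (the intrinsics and any distortion apply to the point x, -y, -z); pixel columns grow to the right and rows downward; lengths in m; the calibration is good to about 2 mm. A picture is of the moment at which its call begins. There is no depth.
- sign_off(): hands the job in, once; it reports no verdict.
The state is a dict: "time": time; "qpos": joint angles; "dq": joint speeds; "joint_efforts": joint torques, N m; "eef_pos": TCP position; "tcp_rot": TCP orientation; "contact_force": force on the tool from outside, world axes, zero at the start; "wrist_torque": the same for the moment, N m; "opening": opening from 0.0 (shut) to 1.0 (fully open).
Only numpy, scipy, OpenCV 4.12 (cv2) and the standard library are available. Lean on these libraries where they do the work, as an engineer would, in place of code of your own. Each camera call takes 0.05 s, during which the arm holds its last target. There are 200 camera calls.

## Working session

There is one attempt and no reset: what is moved stays moved. The work goes in short steps, Python scripts to look and compute and a tool call to move; the robot and the scene stay as the last step left them, time stands still between calls to the robot, and variables do not carry over. Pictures are saved under pics/ and viewed, about 8 in all and at most 12, crops included, and the job is handed in when it is done.

Besides the shell and the picture viewer there is one more tool, called after "Request:" as name(argument=value, ...), one argument or row to a line, values as JSON. drive_tool: Moves the arm, as the interface text tells. Its arguments: {"type":"object","properties":{"steps":{"type":"array","items":{"type":"array","items":{"type":"number"}}},"force":{"type":"number"}},"required":["steps"]}

```bash
mkdir -p pics; ls; cat > h.py <<'E'
import numpy as np, cv2
from scipy.spatial.transform import Rotation as R
from plant import readout, read_camera, sign_off, ctrl
def cam(name,fn=None):
    c=read_camera(name)
    if fn: cv2.imwrite('pics/'+fn,c['frame'][:,:,::-1])
    return c
def info(c): return {k:v for k,v in c.items() if k!='frame'}
def f(c): return c['frame'].shape[0]/2/np.tan(np.radians(c['vertical_fov'])/2)
def ray(c,u,v,z):
    d=R.from_quat(c['orientation']).apply([(u-c['cx'])/f(c),-(v-c['cy'])/f(c),-1]); e=np.array(c['eye'])
    return e+d*(z-e[2])/d[2]
def proj(c,p):
    q=R.from_quat(c['orientation']).inv().apply(np.array(p)-c['eye'])
    return np.array([c['cx']+f(c)*q[0]/-q[2], c['cy']+f(c)*q[1]/q[2]])
E
python3 - <<'E'
from h import *
print(readout.get_state(), ctrl.grasp_offset)
for n in ['scene','top','wrist']:
    c=cam(n,n+'0.png'); print(n,info(c))
E
```

```text
pics
{'time': 0.0, 'qpos': array([ 1.06002663e+00,  2.87166080e-01,  1.57817559e+00, -8.68121778e-06,
        1.27860567e+00, -1.49998706e-01]), 'dq': array([ 0.00016545,  0.00142609, -0.00039047,  0.00316198,  0.0005508 ,
       -0.00038882]), 'joint_efforts': array([-5.85874950e-04, -4.05978405e+01, -2.92622888e+01, -1.30367421e-04,
        5.84892870e-03,  8.17336172e-06]), 'eef_pos': array([0.23792022, 0.63097629, 0.22994767]), 'tcp_rot': array([ 0.1260718 ,  0.69590066, -0.12764868,  0.69536608]), 'contact_force': array([-0.19358898,  0.99524026,  0.20823715]), 'wrist_torque': array([-0.02589745,  0.01680818, -0.00500368]), 'opening': 0.999745826658822} 0.0187
scene {'vertical_fov': 56.50770957558177, 'cx': 317.32387860642257, 'cy': 199.77835359707558, 'eye': array([ 0.81801403, -0.22666511,  0.7395332 ]), 'orientation': array([0.22893879, 0.07520535, 0.32219442, 0.91549   ])}
top {'vertical_fov': 55.70333630075037, 'cx': 323.680010300362, 'cy': 201.4833042484038, 'eye': array([0.48178494, 0.08294059, 0.83036966]), 'orientation': array([-0.04857197,  0.04708255,  0.708146  , -0.70281807])}
wrist {'vertical_fov': 60.265139116202626, 'cx': 324.0077631704725, 'cy': 202.76188095570947, 'eye': array([0.16613396, 0.65852714, 0.37263581]), 'orientation': array([-0.12572886, -0.08494079,  0.56244704,  0.81279188])}
```

View pics/top0.png

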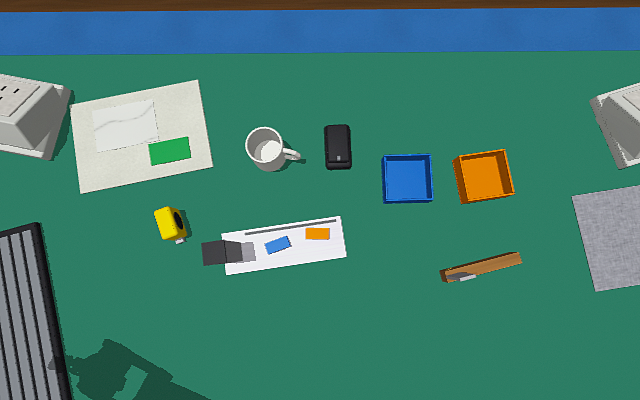

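View pics/scene0.png

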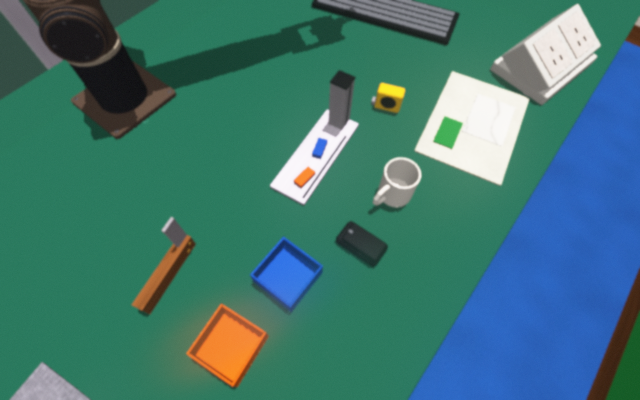

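```bash
python3 - <<'E'
import cv2
i=cv2.imread('pics/top0.png')
a=cv2.resize(i[200:285,195:355],None,fx=5,fy=5,interpolation=cv2.INTER_CUBIC)
cv2.imwrite('pics/top0a.png',a)
a=cv2.resize(i[145:290,370:530],None,fx=4,fy=4,interpolation=cv2.INTER_CUBIC)
cv2.imwrite('pics/top0b.png',a)
E
```

```text
(no output)
```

View pics/top0a.png

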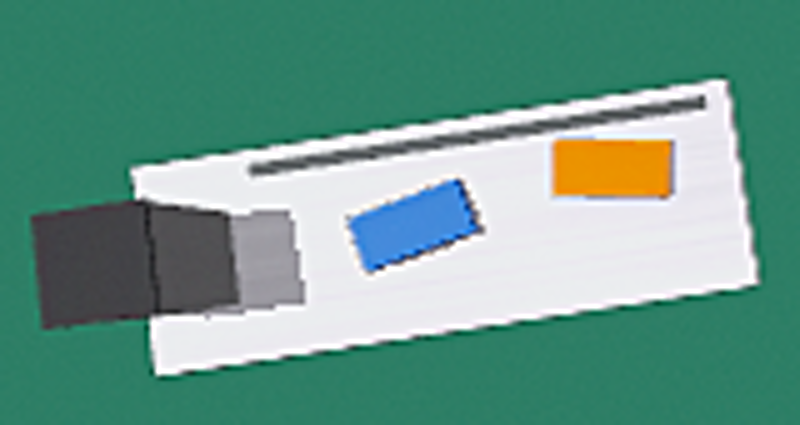

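View pics/top0b.png

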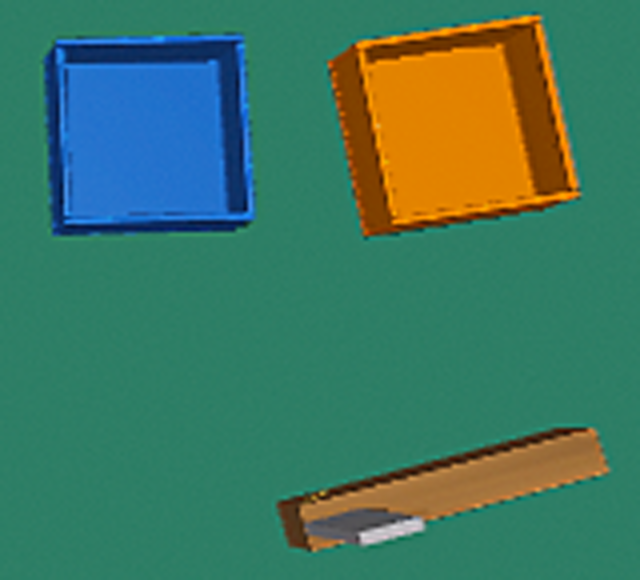

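```bash
cat > m.py <<'E'
from h import *
E
python3 - <<'E'
from h import *
c=cam('top')
A=lambda x,y:((x-2)/5+195,(y-2)/5+200)
B=lambda x,y:((x-1.5)/4+370,(y-1.5)/4+145)
def P(M,pts,z): return np.array([ray(c,*M(*p),z) for p in pts])
def yaw(d): return np.degrees(np.arctan2(d[1],d[0]))
p=P(A,[(133,168),(725,80),(758,287),(157,376)],.012);print('plate',p.round(4),np.linalg.norm(np.diff(p,axis=0),axis=1),'mid',p.mean(0),'y-yaw',yaw(p[0]-p[1]),yaw(p[3]-p[2]))
q=P(A,[(290,212),(303,303)],.012);print('corner',q,q.mean(0))
for n,z,pts in [('blue',.026,[(348,217),(462,180),(484,230),(368,272)]),('orange',.026,[(553,141),(672,141),(672,197),(553,196)])]:
    r=P(A,pts,z);print(n,r.mean(0),np.linalg.norm(np.diff(r,axis=0),axis=1),yaw(r[0]-r[1]),yaw(r[3]-r[2]))
r=P(B,[(300,505),(595,430),(608,470),(312,550)],.040);print('square',r,r.mean(0),np.linalg.norm(np.diff(r,axis=0),axis=1),yaw(r[0]-r[1]),yaw(r[3]-r[2]))
for n,pts in [('bb',[(53,40),(243,36),(253,218),(65,222)]),('ob',[(357,45),(540,17),(578,195),(390,223)])]:
    r=P(B,pts,.045);print(n,r.mean(0),np.linalg.norm(np.diff(r,axis=0),axis=1),yaw(r[0]-r[1]))
s=readout.get_state();print(R.from_quat(s['tcp_rot']).as_matrix().round(4))
E
```

```text
plate [[0.5259 0.306  0.012 ]
 [0.5621 0.0499 0.012 ]
 [0.473  0.037  0.012 ]
 [0.4375 0.2932 0.012 ]] [0.25863199 0.08996003 0.25870406] mid [0.49961087 0.17153025 0.012     ] y-yaw 98.04630205385617 97.90654904245069
corner [[0.50646032 0.23784791 0.012     ]
 [0.46770749 0.2315908  0.012     ]] [0.4870839  0.23471935 0.012     ]
blue [0.50031461 0.18202512 0.026     ] [0.0504766  0.0231272  0.05173729] 107.56909881969256 109.43033107981901
orange [0.52329077 0.09869095 0.026     ] [0.05057086 0.02369479 0.05037432] 89.56755387070388 89.09249919633356
square [[ 0.4436582  -0.16318995  0.04      ]
 [ 0.48070045 -0.31742444  0.04      ]
 [ 0.46024762 -0.32254339  0.04      ]
 [ 0.4209543  -0.16817976  0.04      ]] [ 0.45139014 -0.24283439  0.04      ] [0.15862032 0.02108369 0.15928621] 103.50485472351818 104.28135753572657
bb [ 0.64023555 -0.09421697  0.045     ] [0.10116183 0.09786705 0.09845722] 90.7758884053322
ob [ 0.64376077 -0.25944843  0.045     ] [0.09934882 0.09699909 0.10033393] 98.40398532378052
[[-7.000e-04  3.530e-01  9.356e-01]
 [-1.300e-03  9.356e-01 -3.530e-01]
 [-1.000e+00 -1.500e-03 -2.000e-04]]
```

```bash
cat > plan.py <<'E'
from h import *
import sys
# usage: plan.py x y z yaw : turn (deg, about tool x) then shift (cm) in the turned tool axes
x,y,z,yw=map(float,sys.argv[1:5])
s=readout.get_state(); r=R.from_quat(s['tcp_rot']); M=r.as_matrix()
cur=np.degrees(np.arctan2(M[1,1],M[0,1])); t=cur-yw; t=(t+90)%180-90
d=np.array([x,y,z])-s['eef_pos']
print('t',round(s['time'],2),'pos',s['eef_pos'].round(4),'yaw',cur.round(2),'F',s['contact_force'].round(1),'open',round(s['opening'],3),'q6',s['qpos'][5].round(2))
print('turn',t.round(2),'| shift after turn',((r*R.from_euler('x',t,degrees=True)).inv().apply(d)*100).round(2),'| shift unturned',(r.inv().apply(d)*100).round(2),'| tilt',np.degrees(np.arccos(-M[2,0])).round(2))
E
python3 plan.py 0.5003 0.182 0.08 18.5
```

```text
t 0.2 pos [0.238  0.6312 0.2304] yaw 69.33 F [-0.3  0.7  1.3] open 1.003 q6 -0.15
turn 50.83 | shift after turn [15.08 10.63 50.9 ] | shift unturned [ 15.08 -32.75  40.4 ] | tilt 0.08
```

Request:
drive_tool(
  steps=[
    [0,-3,3.7,0,0.7],
    [0,-3,3.7,0,0.7],
    [0,-3,3.7,0,0.7],
    [0,-3,3.7,0,0.7],
    [0,-3,3.7,0,0.7],
    [0,-3,3.7,0,0.7],
    [0,-3,3.7,0,0.7],
    [0,-3,3.7,0,0.7],
    [0,-3,3.7,0,0.7],
    [0,-2,2.5,0,0.7],
  ],
  force=40,
)

```text
time: 1.2
eef_pos: [0.4718, 0.2313, 0.2314]
tcp_rot: [0.127, 0.695, -0.128, 0.696]
contact_force: [0.3, 0.3, -0.5]
opening: 0.701
```

Request:
drive_tool(
  steps=[
    [0,0,0,8.5,0.7],
    [0,0,0,8.5,0.7],
    [0,0,0,8.5,0.7],
    [0,0,0,8.5,0.7],
    [0,0,0,8.5,0.7],
    [0,0,0,8.3,0.7],
    [0,0,0,0,0.7],
  ],
)

```text
time: 1.9
eef_pos: [0.4707, 0.2338, 0.2311]
tcp_rot: [0.413, 0.574, -0.413, 0.574]
contact_force: [-0.2, 0.1, -0.8]
opening: 0.699
```

```bash
python3 plan.py 0.5003 0.182 0.08 18.5; python3 -c "
from h import *
c=cam('wrist','w1.png');np.save('w1.npy',info(c),allow_pickle=True)
print(proj(c,[.5003,.182,.026]),proj(c,[.5233,.0987,.026]))"
```

```text
t 1.9 pos [0.4707 0.2338 0.2311] yaw 18.54 F [-0.2  0.1 -0.8] open 0.699 q6 -0.06
turn 0.04 | shift after turn [15.11  1.17  5.85] | shift unturned [15.11  1.17  5.85] | tilt 0.02
[335.15232172 225.41115927] [330.36966598 295.11645528]
```

View pics/w1.png

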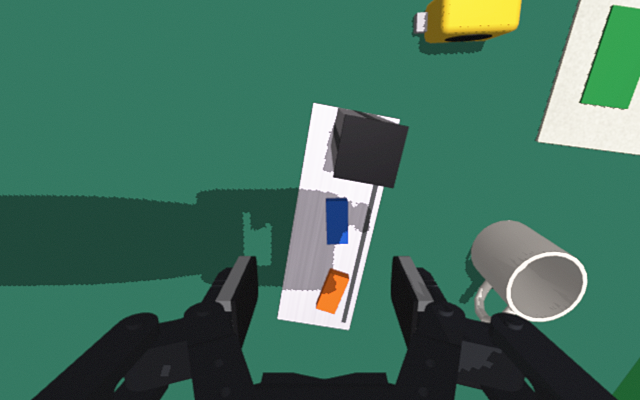

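Request:
drive_tool(
  steps=[
    [1,0.6,3,0,0.65],
    [2,0.6,2.9,0,0.65],
    [4,0,0,0,0.65],
    [4,0,0,0,0.65],
    [4,0,0,0,0.65],
    [3.5,0,0,0,0.65],
    [2,0,0,0,0.65],
    [0.8,0,0,0,0.65],
    [0,0,0,0,0.65],
    [0,0,0,0,0.2],
  ],
)

```text
time: 2.95
eef_pos: [0.5021, 0.1819, 0.0196]
tcp_rot: [0.413, 0.574, -0.412, 0.575]
contact_force: [0.2, -0.5, 0.3]
opening: 0.49
```

Request:
drive_tool(
  steps=[
    [0,0,0,0,0.1],
    [0,0,0,0,0.1],
    [0,0,0,0,0.1],
    [0,0,0,0,0.1],
  ],
)

```text
time: 3.35
eef_pos: [0.5026, 0.182, 0.0203]
tcp_rot: [0.414, 0.573, -0.412, 0.575]
contact_force: [-0.1, 0.1, 6.2]
opening: 0.257
```

```bash
python3 plan.py 0.64 -0.094 0.10 0.5
```

```text
t 3.35 pos [0.5026 0.182  0.0203] yaw 18.54 F [-0.1  0.1  6.2] open 0.257 q6 -0.17
turn 18.04 | shift after turn [-7.93 13.52 27.72] | shift unturned [-7.93  4.28 30.54] | tilt 0.22
```

Request:
drive_tool(
  steps=[
    [-2,0,0,0,0.1],
    [-3,0,0,0,0.1],
    [-3,0,0,0,0.1],
    [-1,0,2,0,0.1],
    [0,0.6,4.5,0,0.1],
    [0,0.6,4.5,0,0.1],
    [0,0.8,4.7,0,0.1],
    [0,0.8,4.8,0,0.1],
    [0,0.7,4.8,0,0.1],
    [0,0.7,4.7,0,0.1],
  ],
)

```text
time: 4.35
eef_pos: [0.6366, -0.0913, 0.1084]
tcp_rot: [0.413, 0.574, -0.413, 0.574]
contact_force: [0.2, 0.6, 0.5]
opening: 0.266
```

Request:
drive_tool(
  steps=[
    [0,0,0,6,0.1],
    [0,0,0,6,0.1],
    [0,0,0,6,0.1],
    [0,0,0,0,0.1],
  ],
)

```text
time: 4.75
eef_pos: [0.6358, -0.0895, 0.1081]
tcp_rot: [0.498, 0.502, -0.498, 0.502]
contact_force: [-0.9, 0.2, -0.5]
opening: 0.264
```

```bash
python3 plan.py 0.64 -0.094 0.05 0.5
```

```text
t 4.75 pos [ 0.6358 -0.0895  0.1081] yaw 0.52 F [-0.9  0.2 -0.5] open 0.264 q6 -0.31
turn 0.02 | shift after turn [5.81 0.42 0.45] | shift unturned [5.81 0.41 0.45] | tilt 0.03
```

Request:
drive_tool(
  steps=[
    [3,0.4,0.4,0,0.1],
    [2.5,0,0,0,0.1],
    [0.5,0,0,0,0.1],
    [0,0,0,0,0.5],
    [0,0,0,0,0.55],
    [0,0,0,0,0.55],
    [-3,0,0,0,0.55],
    [-3,0,0,0,0.6],
    [-2,0,0,0,0.65],
    [0,0,0,0,0.65],
  ],
)

```text
time: 5.75
eef_pos: [0.6434, -0.0942, 0.1343]
tcp_rot: [0.499, 0.499, -0.496, 0.506]
contact_force: [-0.2, 0.2, 1.0]
opening: 0.651
```

```bash
python3 plan.py 0.5233 0.100 0.0195 -0.6;  python3 -c "
from h import *
c=cam('wrist')['frame'];t=cam('top')['frame']
a=np.hstack([cv2.resize(c,(480,300)),cv2.resize(t[130:230,365:525],(320,200)).copy() if 0 else cv2.copyMakeBorder(cv2.resize(t[130:230,365:525],(320,200)),0,100,0,0,0)])
cv2.imwrite('pics/v2.png',a[:,:,::-1])"
```

```text
t 5.75 pos [ 0.6434 -0.0942  0.1343] yaw 0.55 F [-0.2  0.2  1. ] open 0.651 q6 -0.31
turn 1.15 | shift after turn [ 11.3  -12.32 -19.33] | shift unturned [ 11.3  -11.93 -19.58] | tilt 0.61
```

View pics/v2.png

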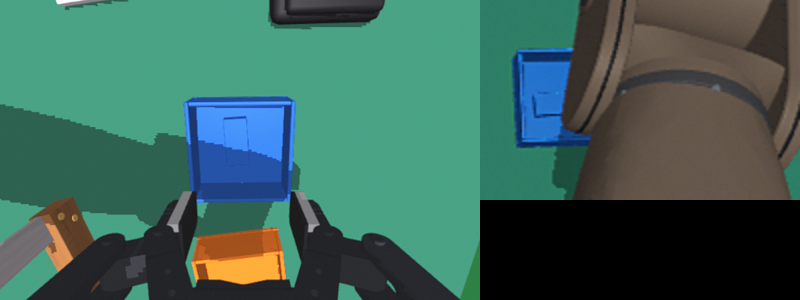

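Request:
drive_tool(
  steps=[
    [0,-2.3,-3.9,1.1,0.65],
    [0,-2.4,-3.9,0,0.65],
    [0,-2.4,-3.9,0,0.65],
    [0,-2.4,-3.9,0,0.65],
    [0,-2.4,-3.9,0,0.65],
    [3.5,0,0,0,0.65],
    [3.5,0,0,0,0.65],
    [2,0,0,0,0.65],
    [0,0,0,0,0.65],
    [0,0,0,0,0.65],
  ],
)

```text
time: 6.85
eef_pos: [0.5215, 0.1023, 0.0374]
tcp_rot: [-0.502, -0.498, 0.503, -0.497]
contact_force: [-0.4, 0.4, -0.1]
opening: 0.65
```

```bash
python3 plan.py 0.5233 0.100 0.0195 -0.6
```

```text
t 6.85 pos [0.5215 0.1023 0.0374] yaw -0.57 F [-0.4  0.4 -0.1] open 0.65 q6 0.01
turn 0.03 | shift after turn [1.79 0.18 0.23] | shift unturned [1.79 0.18 0.23] | tilt 0.14
```

Request:
drive_tool(
  steps=[
    [1,0.2,0.2,0,0.65],
    [0.8,0,0,0,0.65],
    [0,0,0,0,0.2],
    [0,0,0,0,0.1],
    [0,0,0,0,0.1],
    [0,0,0,0,0.1],
    [0,0,0,0,0.1],
    [-3,0,0,0,0.1],
    [-3,0,0,0,0.1],
    [-3,0,0,0,0.1],
  ],
)

```text
time: 7.85
eef_pos: [0.5239, 0.1004, 0.1111]
tcp_rot: [-0.502, -0.498, 0.503, -0.497]
contact_force: [1.2, -0.8, -0.0]
opening: 0.26
```

```bash
python3 plan.py 0.643 -0.259 0.05 8.4
```

```text
t 7.85 pos [0.5239 0.1004 0.1111] yaw -0.57 F [ 1.2 -0.8 -0. ] open 0.26 q6 0.01
turn -8.97 | shift after turn [ 6.1   6.54 37.29] | shift unturned [ 6.1  12.27 35.82] | tilt 0.05
```

Request:
drive_tool(
  steps=[
    [0,1.4,4,0,0.1],
    [0,1.4,4,0,0.1],
    [0,1.4,4,0,0.1],
    [0,1.4,4,0,0.1],
    [0,1.4,4,0,0.1],
    [0,1.4,4,0,0.1],
    [0,1.4,4,0,0.1],
    [0,1.4,4,0,0.1],
    [0,1,3.8,-4.5,0.1],
    [0,0,0,-4.5,0.1],
  ],
)

```text
time: 8.85
eef_pos: [0.6434, -0.2642, 0.1105]
tcp_rot: [0.462, 0.534, -0.462, 0.536]
contact_force: [-0.1, 0.3, -0.3]
opening: 0.26
```

```bash
python3 plan.py 0.643 -0.259 0.05 8.4
```

```text
t 8.85 pos [ 0.6434 -0.2642  0.1105] yaw 8.36 F [-0.1  0.3 -0.3] open 0.26 q6 -0.68
turn -0.04 | shift after turn [ 6.05  0.03 -0.53] | shift unturned [ 6.05  0.03 -0.53] | tilt 0.17
```

Request:
drive_tool(
  steps=[
    [3,0,-0.4,0,0.1],
    [3,0,0,0,0.1],
    [0.3,0,0,0,0.1],
    [0,0,0,0,0.5],
    [0,0,0,0,0.55],
    [0,0,0,0,0.55],
    [-4,0,0,0,0.55],
    [-4,0,0,0,0.65],
    [-4,0,0,0,0.7],
    [0,0,0,0,0.7],
  ],
)

```text
time: 9.85
eef_pos: [0.6466, -0.2572, 0.1785]
tcp_rot: [0.463, 0.529, -0.461, 0.542]
contact_force: [0.3, -0.7, 0.1]
opening: 0.703
```

```bash
python3 plan.py 0.4538 -0.2525 0.16 14
```

```text
t 9.85 pos [ 0.6466 -0.2572  0.1785] yaw 8.45 F [ 0.3 -0.7  0.1] open 0.703 q6 -0.67
turn -5.55 | shift after turn [  1.55 -18.61  -5.14] | shift unturned [  1.55 -19.02  -3.32] | tilt 1.01
```

Request:
drive_tool(
  steps=[
    [0,-3.8,-0.7,0,0.7],
    [0,-3.8,-0.7,0,0.7],
    [0,-3.8,-0.7,0,0.7],
    [0,-3.8,-0.6,0,0.7],
    [0,-3.8,-0.6,0,0.7],
    [0,0,0,-5.5,0.7],
    [0,0,0,0,0.7],
    [0,0,0,0,0.7],
  ],
)

```text
time: 10.65
eef_pos: [0.45, -0.2505, 0.1684]
tcp_rot: [0.436, 0.556, -0.436, 0.557]
contact_force: [0.0, -0.8, 0.1]
opening: 0.699
```

```bash
python3 plan.py 0.4538 -0.2525 0.013 14; python3 -c "
from h import *
c=cam('wrist','w3.png')
u=R.from_euler('z',104,degrees=True)
for o in [(0,0,.012),(0,.09,.012),(0,-.07,.012),(0,.06,.092),(0,.09,.092)]: print(o,proj(c,np.array([.4538,-.2525,.028])+u.apply([o[1],0,o[2]])))
t=cam('top')['frame'];cv2.imwrite('pics/t3.png',t[:,:,::-1])"
```

```text
t 10.65 pos [ 0.45   -0.2505  0.1684] yaw 13.82 F [ 0.  -0.8  0.1] open 0.699 q6 -0.95
turn -0.18 | shift after turn [15.54  0.3   0.26] | shift unturned [15.54  0.3   0.25] | tilt 0.14
(0, 0, 0.012) [328.05824079 195.72247915]
(0, 0.09, 0.012) [328.13355661  79.10195709]
(0, -0.07, 0.012) [328.0090145  271.94545681]
(0, 0.06, 0.092) [329.90424836 131.76464018]
(0, 0.09, 0.092) [330.03385665  73.06755317]
```

View pics/w3.png

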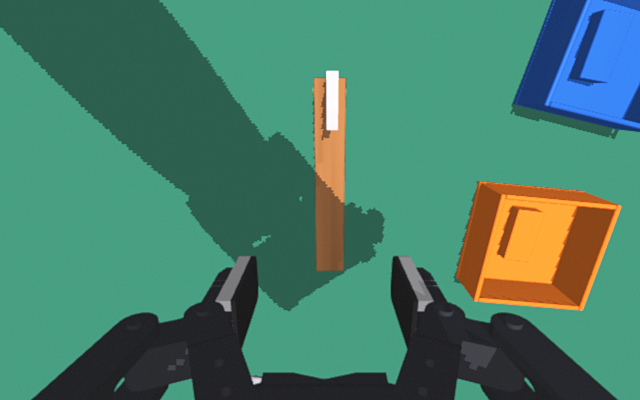

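Request:
drive_tool(
  steps=[
    [3,0.3,0.3,0,0.7],
    [4,0,0,0,0.7],
    [4,0,0,0,0.7],
    [2.5,0,0,0,0.7],
    [1.5,0,0,0,0.7],
    [0.5,0,0,0,0.7],
    [0,0,0,0,0.7],
    [0,0,0,0,0.7],
  ],
  force=70,
)

```text
time: 11.55
eef_pos: [0.4542, -0.2532, 0.0138]
tcp_rot: [0.436, 0.556, -0.436, 0.558]
contact_force: [0.1, 0.4, -0.1]
opening: 0.702
```

```bash
python3 plan.py 0.4538 -0.2525 0.011 14
```

```text
t 11.55 pos [ 0.4542 -0.2532  0.0138] yaw 13.93 F [ 0.1  0.4 -0.1] open 0.702 q6 -0.95
turn -0.07 | shift after turn [ 0.28 -0.03 -0.08] | shift unturned [ 0.28 -0.03 -0.08] | tilt 0.17
```

Request:
drive_tool(
  steps=[
    [0.1,0,-0.1,0,0.3],
    [0,0,0,0,0.1],
    [0,0,0,0,0.1],
    [0,0,0,0,0.1],
    [0,0,0,0,0.1],
    [0,0,0,0,0.1],
    [0,0,0,0,0.1],
  ],
  force=70,
)

```text
time: 12.25
eef_pos: [0.4536, -0.2518, 0.0125]
tcp_rot: [0.436, 0.556, -0.436, 0.558]
contact_force: [0.4, 0.8, 6.2]
opening: 0.271
```

```bash
python3 plan.py 0.4538 -0.2525 0.08 14
```

```text
t 12.25 pos [ 0.4536 -0.2518  0.0125] yaw 13.92 F [0.4 0.8 6.2] open 0.271 q6 -0.95
turn -0.08 | shift after turn [-6.75  0.01  0.08] | shift unturned [-6.75  0.01  0.08] | tilt 0.11
```

Request:
drive_tool(
  steps=[
    [-1,0,0,0,0.1],
    [-2,0,0,0,0.1],
    [-2,0,0,0,0.1],
    [-2,0,0,0,0.1],
    [-1,0,0,3,0.1],
    [0,0,0,3,0.1],
    [0,0,0,0,0.1],
    [0,0,0,0,0.1],
  ],
)

```text
time: 13.05
eef_pos: [0.4521, -0.2508, 0.0907]
tcp_rot: [0.464, 0.534, -0.464, 0.533]
contact_force: [-0.1, -0.7, -2.1]
opening: 0.265
```

```bash
python3 plan.py 0.505 0.132 0.06 8
```

```text
t 13.05 pos [ 0.4521 -0.2508  0.0907] yaw 8.0 F [-0.1 -0.7 -2.1] open 0.265 q6 -0.84
turn -0.0 | shift after turn [  3.1   10.57 -37.17] | shift unturned [  3.1   10.57 -37.17] | tilt 0.1
```

Request:
drive_tool(
  steps=[
    [0,0.5,-2.2,0,0.1],
    [0,1.3,-4,0,0.1],
    [0,1.3,-4.5,0,0.1],
    [0,1.3,-4.5,0,0.1],
    [0,1.3,-4.5,0,0.1],
    [0,1.3,-4.5,0,0.1],
    [0,1.3,-4.5,0,0.1],
    [0,1.2,-4,0,0.1],
    [0,0.7,-3,0,0.1],
    [0,0.3,-1.5,0,0.1],
  ],
)

```text
time: 14.05
eef_pos: [0.5047, 0.1339, 0.0906]
tcp_rot: [0.463, 0.535, -0.464, 0.534]
contact_force: [-0.5, -0.1, -3.0]
opening: 0.269
```

Request:
drive_tool(
  steps=[
    [1,0,0,0,0.1],
    [1,0,0,0,0.1],
    [1,0,0,0,0.1],
    [0,0,0,0,0.1],
    [0,0,0,0,0.1],
  ],
)

```text
time: 14.55
eef_pos: [0.5051, 0.1307, 0.0606]
tcp_rot: [0.464, 0.533, -0.465, 0.533]
contact_force: [-0.4, -0.4, -2.8]
opening: 0.268
```

```bash
python3 plan.py 0.505 0.132 0.035 8; python3 -c "
from h import *
c=cam('wrist','w4.png')
print('corner',proj(c,[.487,.2606,.012]),'posttop face mid',proj(c,[.487,.2606,.152]))
t=cam('top')['frame'][195:285,195:355];s=cam('scene')['frame'][60:220,250:410]
a=np.vstack([cv2.resize(t,(640,360)),])
cv2.imwrite('pics/t4.png',np.hstack([cv2.resize(c['frame'][0:300,180:480],(400,400)),cv2.resize(s,(400,400))])[:,:,::-1])"
```

```text
t 14.55 pos [0.5051 0.1307 0.0606] yaw 7.84 F [-0.4 -0.4 -2.8] open 0.268 q6 -0.08
turn -0.16 | shift after turn [ 2.56  0.02 -0.13] | shift unturned [ 2.56  0.02 -0.13] | tilt 0.09
corner [324.4069448  -24.36605741] posttop face mid [ 323.04895613 -511.99728216]
```

View pics/t4.png

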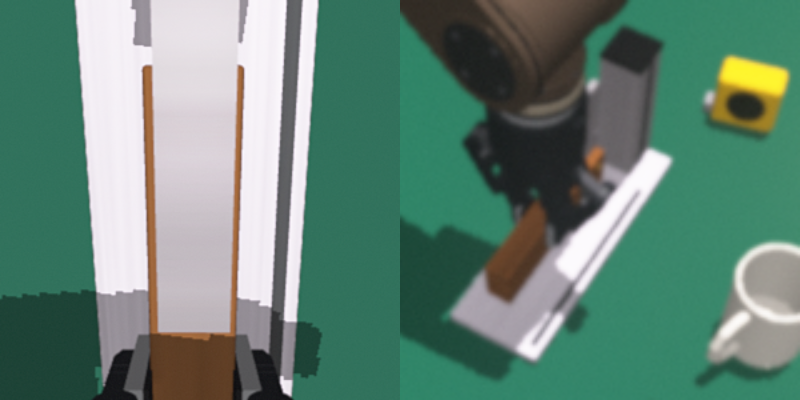

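Request:
drive_tool(
  steps=[
    [1,0,0,0,0.1],
    [1,0,0,0,0.1],
    [1,0,0,0,0.1],
    [0.2,0,0,0,0.1],
    [0,0,-1,0,0.1],
    [0,0,-1,0,0.1],
    [0,0,-1,0,0.1],
    [0,0,-0.3,0,0.1],
    [0,0,0,0,0.1],
    [0,0,0,0,0.1],
  ],
)

```text
time: 15.7
eef_pos: [0.501, 0.1645, 0.0295]
tcp_rot: [0.464, 0.533, -0.464, 0.534]
contact_force: [-0.1, 0.2, -2.7]
opening: 0.269
```

```bash
python3 plan.py 0.4995 0.1715 0.0245 8
```

```text
t 15.7 pos [0.501  0.1645 0.0295] yaw 7.96 F [-0.1  0.2 -2.7] open 0.269 q6 -0.01
turn -0.04 | shift after turn [ 0.5  -0.05 -0.72] | shift unturned [ 0.5  -0.05 -0.72] | tilt 0.02
```

Down gently to contact.

Request:
drive_tool(
  steps=[
    [0.2,0,0,0,0.1],
    [0.2,0,0,0,0.1],
    [0.1,0,0,0,0.1],
    [0,0,0,0,0.1],
    [0,0,0,0,0.1],
  ],
)

```text
time: 16.2
eef_pos: [0.5009, 0.164, 0.0246]
tcp_rot: [0.464, 0.533, -0.464, 0.533]
contact_force: [-1.2, -1.0, 2.4]
opening: 0.272
```

Request:
drive_tool(
  steps=[
    [0.1,0,0,0,0.1],
    [0.1,0,0,0,0.1],
    [0,0,0,0,0.1],
    [0,0,0,0,0.1],
  ],
)

```text
time: 16.6
eef_pos: [0.5009, 0.164, 0.0246]
tcp_rot: [0.463, 0.534, -0.465, 0.533]
contact_force: [-8.1, -2.8, 14.1]
opening: 0.269
```

Request:
drive_tool(
  steps=[
    [-0.1,0,0,0,0.1],
    [0,0,-0.2,0,0.1],
    [0,0,-0.2,0,0.1],
    [0,0,-0.2,0,0.1],
    [0,0,0,0,0.1],
  ],
)

```text
time: 17.1
eef_pos: [0.5019, 0.17, 0.0246]
tcp_rot: [0.465, 0.532, -0.463, 0.535]
contact_force: [0.6, -3.0, 5.4]
opening: 0.268
```

```bash
python3 plan.py 0.4995 0.1715 0.0245 8
```

```text
t 17.1 pos [0.5019 0.17   0.0246] yaw 7.97 F [ 0.6 -3.   5.4] open 0.268 q6 -0.0
turn -0.03 | shift after turn [ 0.01 -0.21 -0.18] | shift unturned [ 0.01 -0.21 -0.18] | tilt 0.22
```

Request:
drive_tool(
  steps=[
    [0,0,-0.1,0,0.1],
    [0,-0.1,-0.1,0,0.1],
    [0,0,0,0,0.1],
    [0,0,0,0,0.1],
  ],
)

```text
time: 17.5
eef_pos: [0.501, 0.1721, 0.0246]
tcp_rot: [0.465, 0.532, -0.463, 0.535]
contact_force: [2.8, -4.3, 5.6]
opening: 0.273
```

Request:
drive_tool(
  steps=[
    [0,0,-0.1,0,0.1],
    [0,0,-0.1,0,0.1],
    [0,0,0,0,0.1],
    [0,0,0,0,0.1],
  ],
)

```text
time: 17.9
eef_pos: [0.5007, 0.1728, 0.0246]
tcp_rot: [0.464, 0.532, -0.464, 0.535]
contact_force: [2.7, -8.2, 6.1]
opening: 0.265
```

Request:
drive_tool(
  steps=[
    [0,0,-0.1,0,0.1],
    [0.05,0,0,0,0.1],
    [0,0,0,0,0.1],
    [0,0,0,0,0.1],
    [0,0,0,0,0.1],
  ],
)

```text
time: 18.4
eef_pos: [0.5007, 0.1729, 0.0246]
tcp_rot: [0.464, 0.532, -0.464, 0.536]
contact_force: [0.7, -12.8, 10.1]
opening: 0.271
```

```bash
python3 plan.py 0.4995 0.1715 0.0245 8; python3 -c "
from h import *
t=cam('top')['frame'][195:285,195:355];s=cam('scene')['frame'][60:220,250:410];w=cam('wrist')['frame'][0:200,220:420]
cv2.imwrite('pics/t5.png',np.hstack([cv2.resize(w,(400,400)),cv2.resize(s,(400,400))])[:,:,::-1])
print(readout.get_state()['wrist_torque'])"
```

```text
t 18.4 pos [0.5007 0.1729 0.0246] yaw 8.0 F [  0.7 -12.8  10.1] open 0.271 q6 0.01
turn -0.0 | shift after turn [ 0.01 -0.14  0.12] | shift unturned [ 0.01 -0.14  0.12] | tilt 0.32
[-1.82319664 -0.1614263  -0.01477298]
```

View pics/t5.png

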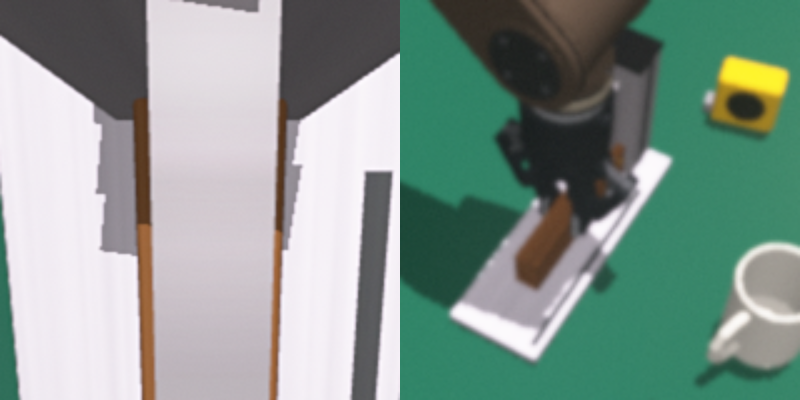

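Request:
drive_tool(
  steps=[
    [0,0,0,0,0.1],
    [0,0,0,0,0.1],
    [0,0,0,0,0.1],
    [0,0,0,0,0.1],
    [0,0,0,0,0.1],
    [0,0,0,0,0.1],
    [0,0,0,0,0.1],
    [0,0,0,0,0.1],
  ],
)

```text
time: 19.35
eef_pos: [0.5007, 0.1729, 0.0245]
tcp_rot: [0.464, 0.532, -0.464, 0.536]
contact_force: [2.3, -12.1, 9.4]
opening: 0.266
```

```bash
python3 -c "
from h import *
print(readout.get_state()['contact_force'],readout.get_state()['eef_pos']); print(sign_off())"
```

```text
[  2.33946165 -12.08077042   9.41170099] [0.50067856 0.17285646 0.02454718]
the job is handed in; nothing more can be done
None
```

I put both packers in the bins of their own colour and pressed the square into the corner. I handed the job in at 19.4 s, still gripping it with a 70 N grip command; the sign-off gave no verdict.

- **Packers:** a later wrist picture showed the blue packer lying in the blue bin and the orange one in the orange bin, both let go.
- **Plate contact:** the square met the plate within about 0.1 mm of the expected height, so it sits flat. At the end it pressed down with about 12 N, allowing for its own weight.
- **Post contact:** the arm stopped moving forward while the force kept rising to about 12 N, which shows the square is against the post. That reading includes some friction with the plate.
- **Alignment:** in the wrist picture the stock sits in the middle of the post's face. The tool was turned 8.0°, the same as my bracket estimate, and was about 0.3° off vertical.
- **Steadiness:** position and forces stayed steady over the last 0.8 s before hand-in.
- **Bystanders:** I stayed clear of the mug, mouse and tape measure. No unexpected contact forces appeared, but I did not re-measure their positions.
- **Odd reading:** the upward force rose by about 6 N while the fingers closed on the blue packer and again on the square. I put this down to the pads swinging forward, and it did no harm.
- **Not measured:** I could not measure the separate contact forces on the plate and post directly.

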